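# Spin the banding wheel and brake it on its mark

### The arm

A 7-joint arm with a two-finger parallel gripper is mounted at the origin on the work surface. World frame = base frame: x ahead of the robot, y to its left, z up, the work surface at z = 0. Lengths are in m, angles in degrees, forces in N, time in s.
With the tool pointing down it reaches from about 0.425 to 0.875 m from the base axis. Payload 9.9 kg.
Tool frame: the origin (TCP) lies at the very end of the fingers, on their centre line; the grasp point (between the pads) lies 19 mm behind it; z points along the fingers, y is the line along which they close (so a half turn about z gives the same grasp; the last joint's range is limited). The gripper opens to 85 mm and grips with 20 to 120 N. Pads are 22 mm wide; open, the fingers measure 114 mm over their backs; the gripper's body (76 mm by 85 mm) begins 54 mm behind the grasp point. The pads swing forward as they close: fully open they stand 13 mm farther back than shut.
Start: joints at [-69.832, 32.985, 1.427, 82.34, -0.859, 64.687, -3.237], TCP at [0.285, 0.612, 0.231] pointing down, gripper open.
Joint ranges: [-157.87, 157.87], [-19.46, 123.44], [-87.15, 90], [11.01, 140.99], [-62.26, 242.26], [9.8, 113.94], [-161.44, 161.44]. Speed limits (degrees/s): [127.2, 127.2, 172.46, 172.46, 180, 180, 180].

### API

Orientations are given as [roll, pitch, yaw] about the fixed x, y, z axes, in that order (R = Rz(yaw) Ry(pitch) Rx(roll)).
In Python, from plant import move_to, servo_line, movej, open_gripper, gripper_close, pause, solve_ik, capture, camera_info, PlanningError, hand_in, current_clock, current_joint_positions, current_qvel, current_joint_efforts, current_tcp_pos, current_tcp_rot, current_ft_force, current_torque, current_width, current_grasp_force gives the robot as it stands. Calls block until the motion is done:
- move_to(position, orientation): joint-space move of the TCP to a pose.
- servo_line(position, speed=0.15, ori=None): straight line of the TCP; ori=None keeps the orientation; speed is the mean speed in m/s.
- movej(angles): joint-space move.
- open_gripper() and gripper_close(): open the fingers fully, or close them until they stop; the grip force is fixed at half the most.
- pause(seconds).
- solve_ik(position, orientation): joint angles nearest the present ones, or None.
- capture(name): name is "scene" or "side" or "wrist"; returns the picture (400x640x3 uint8, red, green, blue); there is no depth.
- camera_info(name): a dict with "K" (3x3 intrinsics, pixels), "k1" (the pictures are not rectified: a ray, as slopes to the right and down, at radius r is drawn at 1 + k1 r^2 times it, then the intrinsics apply), "world_from_camera" (4x4, takes a point from camera to world coordinates). Camera axes: x right, y down, z forward; pixel columns grow to the right and rows downward; lengths in m; the calibration is good to about 2 mm. A picture is of the moment at which its call begins: read the wrist's pose just before it. camera_info takes no time and is no camera call; for the wrist camera it gives the pose at the moment of the call.
A pose or a line that the arm cannot do raises PlanningError and nothing moves.
- hand_in(): hands the job in; it is judged then, once.
Readings, each from a call of its own:
- current_clock(): time.
- current_joint_positions(): joint angles.
- current_qvel(): joint speeds.
- current_joint_efforts(): joint torques, N m.
- current_tcp_pos(): TCP position.
- current_tcp_rot(): TCP orientation.
- current_ft_force(): force on the tool from outside, world axes, zero at the start.
- current_torque(): the same for the moment, N m.
- current_width(): finger opening in m.
- current_grasp_force(): force on a finger pad.
Only numpy, scipy, OpenCV 4.12 (cv2) and the standard library are available. Lean on these libraries where they do the work, as an engineer would, in place of code of your own. Each camera call takes 0.05 s, during which the arm holds its last target. There are 200 camera calls.

### The job

Flick the rim of the turntable with a fingertip, either way round, so that it runs on untouched for at least two seconds at no less than one turn in eight seconds, the bowl riding on it. Then brake the turning disc with a fingertip on its top or edge so that the red mark stops at the brass pointer, and take the hand away with the disc standing still. Touch the disc with the fingers only and never harder than 40 N, lift nothing, do not touch the bowl or shift it on the disc, and leave the vase, clay pot and cup where they stand.

Things in the scene. Friction and masses are not known exactly. Their poses are not given: they have to be found in the camera images.
- stand: Fixed dark steel foot of a banding wheel (turntable). Origin on the counter under the disc's vertical axis. A brass arm 14 mm wide runs from the foot along its own +x (yaw varies), rises 160 to 172 mm from the axis and carries the pointer, which looks inward at the rim; the brass is 73 mm high. A steel flywheel, 200 mm across, turns with the disc under it.
- pointer_tip (a point): Tip of the fixed brass pointer (10 mm wide), 140 mm from the disc's axis, 72 mm above the counter, 10 mm outside the disc's rim.
- disc: Grey disc, 260 mm across, 14 mm thick, top 72 mm above the counter. Origin on its axis, at its underside; own +x points to the red mark. Turns freely both ways, inertia 0.025 kg m2; from 1.5 rad/s it runs down in 17 s, 1.7 turns. Sprung: sinks level 1 mm per 1.5 N, at most 12 mm. A tip pressed 3 to 5 mm down drives it by friction, or stops it in 0.1 s. Free to touch 60 to 130 mm from the axis.
- mark (a point): Outer end of the red mark, on the disc's rim at its top (130 mm from the axis, 72 mm above the counter). The mark is a radial red bar 26 mm wide, 45 mm long, the only red on the disc; seven short black ticks stand at the other 45 degree steps. With the mark exactly at the pointer this point is 10 mm from the pointer's tip.
- bowl: White porcelain bowl with a blue band, 92 mm across the rim, 50 mm high, foot 44 mm across, standing loose on the middle of the disc (origin under its foot, 72 mm above the counter). Its rim is 122 mm above the counter. It stays put by friction and must not be touched.
- vase: Blue vase, 80 mm across, 140 mm high, loose on the counter beside the turntable; origin under its foot. Bystander.
- claypot: Brown clay pot, 90 mm across, 80 mm high, loose on the counter beside the turntable; origin under its foot. Bystander.
- cup: Green cup, 64 mm across, 55 mm high, loose on the counter beside the turntable; origin under its foot. Bystander.
Not all that is in view belongs to the job. What is meant by the bowl is not orange or purple, and is the larger of those in its own colour.

How it is judged:
By the outcome, as a careful person would: the job done as asked, in the order asked, and still so for the second after the job is handed in, with the robot touching nothing.
It also fails if it takes over 72 s, if anything falls off the work surface, if the arm or the gripper's body presses on something with over 40 N, if the wrist force passes 120 N, or if a joint passes its speed limit or range.

## Working session

There is one attempt and no reset: what is moved stays moved. The work goes in short steps, each a Python script; the robot and the scene stay as the last script left them, time stands still between calls to the robot, and variables do not carry over. Pictures are saved under pics/ and viewed, at most 10 in all, crops included, and the job is handed in when it is done.

```bash
mkdir -p pics; ls
python3 - <<'E'
from plant import *
import cv2,numpy as np
print(current_clock(),current_width(),current_tcp_rot())
for n in("scene","side","wrist"):
    i=camera_info(n);print(n,np.array(i["K"]).round(1).tolist(),i["k1"],np.array(i["world_from_camera"]).round(3).tolist())
    im=capture(n);cv2.imwrite(f"pics/{n}0.png",im[:,:,::-1])
a=[cv2.imread(f"pics/{n}0.png") for n in("scene","side")]
E
```

```text
pics
0.0 0.08559829420079458 [-1.79906418e+02  4.14921427e-03  1.55034341e+02]
scene [[419.7, 0.0, 326.7], [0.0, 419.7, 196.6], [0.0, 0.0, 1.0]] -0.07287646540389911 [[0.25, 0.788, -0.562, 1.229], [0.968, -0.211, 0.135, -0.152], [-0.012, -0.578, -0.816, 1.006], [0.0, 0.0, 0.0, 1.0]]
side [[407.6, 0.0, 325.9], [0.0, 407.6, 203.6], [0.0, 0.0, 1.0]] 0.015438073359590812 [[0.932, -0.21, 0.296, 0.214], [-0.363, -0.558, 0.746, -0.981], [0.009, -0.803, -0.596, 0.88], [0.0, 0.0, 0.0, 1.0]]
wrist [[318.1, 0.0, 320.6], [0.0, 318.1, 196.3], [0.0, 0.0, 1.0]] 0.018396040903876084 [[0.423, 0.87, 0.254, 0.22], [0.906, -0.406, -0.119, 0.642], [-0.0, 0.281, -0.96, 0.372], [0.0, 0.0, 0.0, 1.0]]
```

View pics/scene0.png

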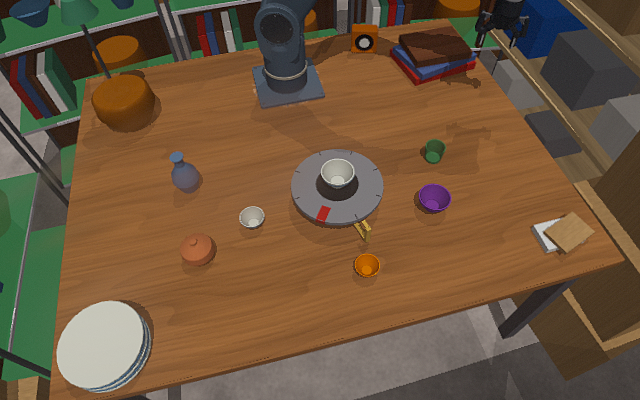

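View pics/side0.png

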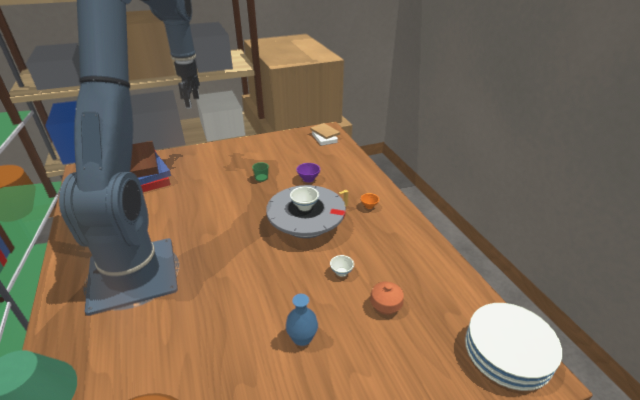

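Scene view: the disc is centred at about (337,187), with the red mark at (323,213) and the brass pointer at (362,229). The bowl is on the disc. In the side view the disc is at (306,213), the mark at (338,212) and the pointer at (343,193). The bystanders are all clear of the disc.

```bash
cat > h.py <<'E'
from plant import *
import cv2,numpy as np
from scipy.optimize import least_squares
def rays(n,uv,info=None):
    i=info or camera_info(n);K=np.array(i["K"]);T=np.array(i["world_from_camera"])
    d=(np.atleast_2d(uv).astype(float)-K[:2,2])/[K[0,0],K[1,1]]
    u=d.copy()
    for _ in range(20): u=d/(1+i["k1"]*(u**2).sum(1,keepdims=True))
    return T[:3,3],np.c_[u,np.ones(len(u))]@T[:3,:3].T
def plane(n,uv,z,info=None):
    o,r=rays(n,uv,info);return (o+r*((z-o[2])/r[:,2])[:,None])[:,:2]
def tri(uvs):
    A=np.zeros((3,3));b=np.zeros(3)
    for n,uv in uvs:
        o,r=rays(n,uv);r=r[0]/np.linalg.norm(r[0]);P=np.eye(3)-np.outer(r,r);A+=P;b+=P@o
    return np.linalg.solve(A,b)
def project(n,p,info=None):
    i=info or camera_info(n);T=np.linalg.inv(np.array(i["world_from_camera"]))
    c=np.atleast_2d(p)@T[:3,:3].T+T[:3,3];s=c[:,:2]/c[:,2:];s=s*(1+i["k1"]*(s**2).sum(1,keepdims=True))
    K=np.array(i["K"]);return s*[K[0,0],K[1,1]]+K[:2,2]
def redmask(im):
    h=cv2.cvtColor(im,cv2.COLOR_RGB2HSV);H,S,V=cv2.split(h)
    return ((H<5)|(H>172))&(S>170)&(V>60)
def red_xy(n,im,c,z=0.072,info=None):
    v,u=np.nonzero(redmask(im));
    if len(u)==0:return None
    p=plane(n,np.c_[u,v],z,info);d=np.hypot(*(p-c).T);p=p[(d>.07)&(d<.14)]
    return (p.mean(0),len(p)) if len(p)>15 else None
E
python3 - <<'E'
from h import *
import itertools
out={}
for n,box in(("scene",(280,140,395,250)),("side",(255,175,352,250))):
    im=cv2.imread(f"pics/{n}0.png")[:,:,::-1].copy()
    H,S,V=cv2.split(cv2.cvtColor(im,cv2.COLOR_RGB2HSV))
    x0,y0,x1,y1=box
    m=np.zeros(H.shape,np.uint8);m[y0:y1,x0:x1]=((S<60)&(V>70))[y0:y1,x0:x1]
    m|=(redmask(im)*255).astype(np.uint8)&0
    cs=max(cv2.findContours(m,cv2.RETR_EXTERNAL,cv2.CHAIN_APPROX_NONE)[0],key=cv2.contourArea)
    hull=cv2.convexHull(cs)[:,0]
    p=plane(n,hull,.072)
    f=least_squares(lambda q:np.hypot(*(p-q[:2]).T)-q[2],[*p.mean(0),.13],loss='soft_l1',f_scale=.001).x
    print(n,"disc",f.round(4))
    g=np.zeros_like(m,bool);g[y0:y1,x0:x1]=1
    r=redmask(im)&g;v,u=np.nonzero(r);red=(u.mean(),v.mean());print("red",red,len(u))
    g=np.zeros_like(m,bool);g[y0:y1+5,x0:x1+10]=1
    br=g&(H>18)&(H<32)&(S>140)&(V>120);v,u=np.nonzero(br);print("brass",len(u));P=plane(n,np.c_[u,v],.072);print(np.c_[u,v,(1000*P)].astype(int)[::max(1,len(u)//30)].tolist())
    w=g&(V>150)&(S<50)
    v,u=np.nonzero(w);print("bowl",u.mean(),v.mean(),len(u),u.min(),u.max(),v.min(),v.max())
    out[n]=(red,(u.mean(),v.mean()),f)
for k in(0,1): print(tri([(n,out[n][k]) for n in out]).round(4))
for nm,a,b in(("vase",(185,176),(302,325)),("clay",(197,250),(387,299)),("cup",(434,152),(261,172)),("purple",(435,199),(308,174)),("orange",(367,266),(369,202)),("white2",(252,217),(342,267))): print(nm,tri([("scene",a),("side",b)]).round(3))
E
```

```text
scene disc [0.5514 0.0398 0.1307]
red (np.float64(322.65034965034965), np.float64(214.17482517482517)) 143
brass 144
[[364, 220, 683, 78], [364, 221, 686, 77], [364, 222, 689, 76], [357, 223, 687, 57], [365, 223, 692, 77], [356, 224, 689, 54], [364, 224, 695, 74], [355, 225, 691, 50], [365, 225, 698, 75], [355, 226, 694, 49], [360, 226, 698, 62], [368, 226, 703, 82], [359, 227, 700, 59], [368, 227, 706, 81], [358, 228, 702, 55], [367, 228, 708, 78], [357, 229, 704, 52], [366, 229, 710, 74], [370, 229, 713, 84], [361, 230, 710, 61], [369, 230, 715, 81], [362, 231, 713, 63], [370, 231, 719, 82], [363, 232, 717, 64], [360, 233, 718, 56], [367, 233, 722, 73], [361, 234, 721, 57], [368, 234, 726, 75], [362, 235, 725, 59], [369, 235, 729, 76], [367, 236, 731, 70], [364, 237, 732, 62], [366, 238, 736, 66], [366, 239, 739, 65], [366, 240, 741, 65], [366, 241, 744, 64]]
bowl 336.40619902120716 170.9673735725938 613 321 354 158 184
side disc [0.5448 0.0296 0.1332]
red (np.float64(337.0243902439024), np.float64(211.6341463414634)) 41
brass 40
[[345, 190, 706, 80], [346, 190, 709, 79], [342, 191
[... 363 characters left out ...]
 58], [346, 194, 700, 57], [347, 194, 703, 56], [345, 195, 694, 53], [346, 195, 697, 51], [347, 195, 700, 50], [345, 196, 692, 47], [346, 196, 695, 46], [347, 196, 698, 45], [345, 197, 689, 42], [346, 197, 693, 41], [344, 198, 684, 38], [345, 198, 687, 36], [346, 198, 690, 35], [347, 198, 693, 34], [345, 199, 685, 31], [346, 199, 688, 30], [345, 200, 682, 26], [346, 201, 683, 19], [346, 202, 681, 14], [346, 203, 679, 9]]
bowl 305.0512702078522 208.20415704387992 2165 268 344 186 232
[ 0.635  -0.0212  0.0692]
[0.5318 0.0363 0.0849]
vase [ 0.391 -0.379  0.048]
clay [ 0.635 -0.368  0.027]
cup [0.476 0.373 0.025]
purple [0.644 0.304 0.023]
orange [0.789 0.055 0.018]
white2 [ 0.569 -0.211  0.024]
```

Run:
```python
from h import *
for p in([.56,.05,.30],[.55,.14,.12]):
  for y in(0,180,90,-90):
    q=solve_ik(p,[180,0,y]);print(p,y,None if q is None else np.round(q,0))
gripper_close()
move_to([.56,.05,.32],[180,0,0])
print(current_clock(),current_tcp_pos())
import pickle
i=camera_info("wrist");im=capture("wrist");pickle.dump(i,open("w1.pkl","wb"))
cv2.imwrite("pics/w1.png",im[:,:,::-1])
```

```text
[0.56, 0.05, 0.3] 0 [-40.  26.  47.  95. -20.  68. -78.]
[0.56, 0.05, 0.3] 180 [-17.  20.  11.  94.  -4.  66.  84.]
[0.56, 0.05, 0.3] 90 [-30.  22.  29.  94. -12.  67.   3.]
[0.56, 0.05, 0.3] -90 [ 34.  34. -74.  92.  34.  79. 136.]
[0.55, 0.14, 0.12] 0 [-42.  36.  38. 108. -30.  46. -79.]
[0.55, 0.14, 0.12] 180 [-19.  31.  -0. 107.   0.  42.  71.]
[0.55, 0.14, 0.12] 90 [-32.  32.  19. 107. -15.  43.  -4.]
[0.55, 0.14, 0.12] -90 [ -3.  32. -25. 106.  18.  45. 143.]
3.175 [0.56003013 0.05114904 0.31970638]
```

View pics/w1.png

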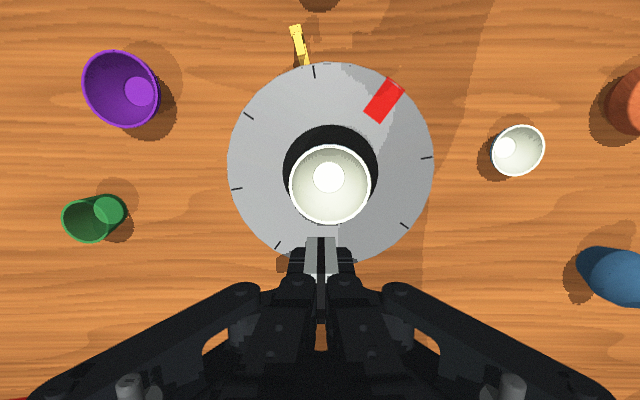

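Wrist view: the disc is centred at about (330,162), with the red mark at (384,99). The brass pointer runs from (295,28) to (307,65), and the bowl is clear in the middle.

Run:
```python
from h import *
import pickle
i=pickle.load(open("w1.pkl","rb"));im=cv2.imread("pics/w1.png")[:,:,::-1].copy()
H,S,V=cv2.split(cv2.cvtColor(im,cv2.COLOR_RGB2HSV))
m=((S<40)&(V>100)).astype(np.uint8);m|=redmask(im).astype(np.uint8);m[:,:222]=0;m[:,440:]=0;m[240:]=0
cs=max(cv2.findContours(m,cv2.RETR_EXTERNAL,cv2.CHAIN_APPROX_NONE)[0],key=cv2.contourArea)
hull=cv2.convexHull(cs)[:,0];hull=hull[hull[:,1]<236]
p=plane("wrist",hull,.072,i)
f=least_squares(lambda q:np.hypot(*(p-q[:2]).T)-q[2],[.55,.04,.13],loss='soft_l1',f_scale=.001);c=f.x[:2]
print("disc",f.x.round(4),np.abs(f.fun).max())
r,n=red_xy("wrist",im,c,.072,i);d=r-c;print("mark",r,n,np.hypot(*d),np.degrees(np.arctan2(d[1],d[0])))
ims=cv2.imread("pics/scene0.png")[:,:,::-1].copy()
r2,n=red_xy("scene",ims,c);d=r2-c;print("mark scene",r2,n,np.hypot(*d),np.degrees(np.arctan2(d[1],d[0])))
g=(H>18)&(H<34)&(S>110)&(V>90);g[:,:280]=0;g[:,320:]=0;g[80:]=0
v,u=np.nonzero(g)
for z in(.072,.005):
  P=plane("wrist",np.c_[u,v],z,i)-c;print(z,np.c_[u,v,(1000*np.hypot(*P.T)),np.degrees(np.arctan2(P[:,1],P[:,0]))*10].astype(int)[::12].tolist())
print(project("wrist",[*(c+.14*np.array([np.cos(a),np.sin(a)])),.072] if 0 else np.array([[*(c+.14*np.array([np.cos(a),np.sin(a)])),.072] for a in np.radians([10,14,18])]),i))
a=cv2.resize(im[15:80,270:335],(520,520),interpolation=cv2.INTER_NEAREST);b=cv2.resize(ims[205:250,330:385],(275*1,225),interpolation=cv2.INTER_NEAREST)
o=np.zeros((520,800,3),np.uint8);o[:,:520]=a;o[:225,522:797]=b;cv2.imwrite("pics/z1.png",o[:,:,::-1])
```

```text
disc [0.5489 0.0398 0.128 ] 0.0011896739727977612
mark [ 0.63462515 -0.02184671] 874 0.10562459889141357 -35.717112297158295
mark scene [ 0.63753481 -0.02224773] 143 0.10822979645890281 -34.990233688923496
0.072 [[296, 24, 169, 131], [300, 25, 168, 117], [300, 26, 167, 118], [300, 27, 166, 119], [300, 28, 165, 120], [299, 29, 164, 124], [299, 30, 163, 125], [299, 31, 162, 126], [299, 32, 161, 127], [298, 33, 160, 131], [299, 34, 159, 128], [300, 35, 158, 125], [303, 36, 156, 114], [293, 38, 157, 155], [296, 39, 155, 145], [300, 40, 153, 130], [294, 42, 153, 156], [297, 43, 151, 145], [299, 44, 149, 137], [300, 45, 148, 134], [301, 46, 147, 131], [303, 47, 146, 124], [305, 48, 144, 116], [306, 49, 143, 112], [296, 51, 143, 158], [298, 52, 142, 150], [300, 53, 140, 143], [301, 54, 139, 139], [303, 55, 138, 131], [305, 56, 136, 123], [307, 57, 135, 115], [308, 58, 133, 111], [300, 60, 133, 151], [303, 61, 132, 138], [304, 62, 130, 134], [307, 63, 129, 121]]
0.005 [[296, 24, 184, 135], [300, 25, 182, 121], [300, 26, 181, 121], [300, 27, 180, 122], [300, 28, 179, 123], [299, 29, 178, 128], [299, 30, 177, 129], [299, 31, 176, 130], [299, 32, 175, 131], [298, 33, 174, 136], [299, 34, 172, 133], [300, 35, 171, 129], [303, 36, 169, 117], [293, 38, 170, 162], [296, 39, 168, 150], [300, 40, 165, 134], [294, 42, 165, 163], [297, 43, 163, 151], [299, 44, 161, 143], [300, 45, 160, 139], [301, 46, 158, 136], [303, 47, 156, 128], [305, 48, 155, 119], [306, 49, 153, 116], [296, 51, 154, 165], [298, 52, 152, 157], [300, 53, 150, 149], [301, 54, 149, 145], [303, 55, 147, 137], [305, 56, 145, 128], [307, 57, 144, 119], [308, 58, 142, 114], [300, 60, 142, 158], [303, 61, 140, 144], [304, 62, 139, 140], [307, 63, 136, 125]]
[[309.35566265  51.66241208]
 [300.85282924  53.62743439]
 [292.53895952  56.22476215]]
```

View pics/z1.png

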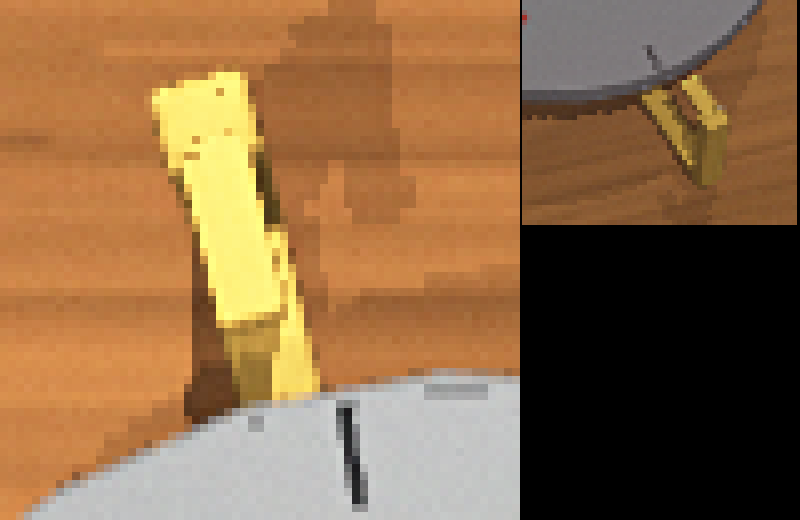

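The pointer stands at 13.7° about the axis (0.549, 0.040), and the mark is at −35.7°. The two views agree once I allow for a 2.5 mm offset in the scene camera. Next I'll time a short stroke in air, find contact, and flick counter-clockwise at the +y side.

```bash
cat >> h.py <<'E'
C=np.array([.5489,.0398]);CS=np.array([.5515,.0399]);PT=13.7
def mark():
    t=current_clock();im=capture("scene");r=red_xy("scene",im,CS)
    if r is None or r[1]<70:return t,None
    d=r[0]-CS;return t,np.degrees(np.arctan2(d[1],d[0]))
E
python3 - <<'E'
from h import *
import pickle
O=[180,0,90]
move_to([C[0],C[1]+.1,.12],O)
for s in(.05,.1,.15):
    for z in(.111,.12):
        t=current_clock();servo_line([C[0],C[1]+.1,z],s);print(s,z,round(current_clock()-t,3),current_tcp_pos().round(4) if hasattr(current_tcp_pos(),'round') else current_tcp_pos())
S=C+[.05,.1]
servo_line([*S,.085],.1);f0=current_ft_force()[2];print("f0",f0,current_clock(),mark())
z=.077
while z>.064:
    servo_line([*S,z],.03);f=current_ft_force()[2]-f0
    print(round(z,4),round(f,2),round(current_tcp_pos()[2],4))
    if f>1:break
    z-=.001
zc=z+f/1500;print("zc",zc,current_clock())
pickle.dump((zc,f0),open("zc.pkl","wb"))
E
```

```text
0.05 0.111 0.333 [0.5487 0.1397 0.1108]
0.05 0.12 0.333 [0.5493 0.1399 0.1207]
0.1 0.111 0.25 [0.5484 0.1397 0.1105]
0.1 0.12 0.25 [0.5494 0.1399 0.1206]
0.15 0.111 0.25 [0.5484 0.1397 0.1104]
0.15 0.12 0.25 [0.5494 0.1398 0.1206]
f0 -0.5577543482638246 6.825 (6.825, np.float64(-35.855106984975585))
0.077 1.22 0.0769
zc 0.0778155227510044 7.2917
```

Run:
```python
from h import *
S=C+[.05,.1]
pause(.2);print(current_ft_force(),current_tcp_pos())
servo_line([*S,.085],.1);pause(.2);f0=current_ft_force()[2];print(current_ft_force())
for z in(.077,.075,.074,.073,.072,.071,.070,.069):
    servo_line([*S,z],.03);pause(.1);f=current_ft_force()[2]-f0;print(z,round(f,2),np.round(current_tcp_pos(),4))
    if f>4.5:break
print(current_clock(),mark())
```

```text
[ 1.00073409 -0.57176985 -0.27990036] [0.59896308 0.13977341 0.07709697]
[ 0.2805667   0.10109913 -0.49529798]
0.077 0.54 [0.5989 0.1398 0.0769]
0.075 -0.15 [0.5989 0.1398 0.075 ]
0.074 1.43 [0.5989 0.1398 0.074 ]
0.073 -0.91 [0.5989 0.1398 0.073 ]
0.072 0.65 [0.599  0.1398 0.0721]
0.071 3.36 [0.599  0.1398 0.0711]
0.07 4.65 [0.599  0.1398 0.0701]
10.5583 (10.5583, np.float64(-35.4720299606944))
```

Run:
```python
from h import *
import pickle
S=C+[.05,.1];E=C+[-.05,.1]
servo_line([*S,.068],.03);print("press",current_ft_force(),mark())
t=current_clock();servo_line([*E,.078],.085);print("dur",current_clock()-t,current_clock())
L=[mark() for _ in range(3)]
servo_line([C[0],C[1]+.1,.079],.1)
L+=[mark() for _ in range(4)]
pause(.3);L+=[mark() for _ in range(3)]
pickle.dump(L,open("L.pkl","wb"))
for t,a in L:print(round(t,3),a)
```

```text
press [-0.21647041 -0.84133123  6.04915449] (10.8583, np.float64(-35.28268639920281))
dur 1.3333999999999993 12.2417
12.242 48.556042581169244
12.292 52.2875396318206
12.342 56.29004601807867
13.042 None
13.092 None
13.142 None
13.192 None
13.542 140.140155798429
13.592 143.68036257750336
13.642 146.5323519636115
```

```bash
cat > trk.py <<'E'
from h import *
from scipy.integrate import solve_ivp
import pickle
def decel():
    # w'=-(a+b w): T(1.5)=17, theta=1.7 turns
    def g(p):
        a,b=np.exp(p);T=np.log(1+1.5*b/a)/b;return [T-17,(1.5-a*T)/b-1.7*2*np.pi]
    return np.exp(least_squares(g,np.log([.05,.06])).x)
a,b=decel()
def th(p,t): # p: theta0,w0 (rad) at t=0
    k=p[1]+a/b;return p[0]+k*(1-np.exp(-b*t))/b-a/b*t
def fit(L,t0):
    L=[(t-t0,x) for t,x in L if x is not None];t=np.array([x[0] for x in L]);y=np.unwrap(np.radians([x[1] for x in L]))
    r=least_squares(lambda p:th(p,t)-y,[y[0],1.2],loss='soft_l1',f_scale=.015);return r.x,np.degrees(r.fun)
E
python3 - <<'E'
from trk import *
L=pickle.load(open("L.pkl","rb"))
for _ in range(9): pause(.2);L.append(mark())
pickle.dump(L,open("L.pkl","wb"))
t0=L[0][0];p,res=fit(L,t0);print(a,b,p,res.round(2))
tt=np.arange(0,12,.02);i=np.argmax(th(p,tt)>np.radians(360+PT));print("now",current_clock(),"arrive",t0+tt[i],"w",np.gradient(th(p,tt),tt)[i],L[-1])
E
```

```text
0.05167387466867042 0.058189306317607783 [0.84735764 1.30765778] [-0.01 -0.   -0.28 -0.22 -0.48 -0.07  0.41  0.27  0.43  0.5   0.36  0.34
 -0.1  -0.47 -0.82]
now 15.9417 arrive 18.081699999999998 w 0.6750682878061411 (15.8917, np.float64(-82.64490166835704))
```

Run:
```python
from trk import *
L=pickle.load(open("L.pkl","rb"))
P=[C[0],C[1]+.1]
servo_line([*P,.0765],.03)
for _ in range(6): pause(.12);L.append(mark())
def arr():
    R=L[-12:];t0=R[0][0];p,res=fit(R,t0);tt=np.arange(0,8,.002);y=np.degrees(th(p,tt));y-=360*round((y[0]+40)/360)
    i=np.argmax(y>PT);return t0+tt[i],np.gradient(y,tt)[i],res
for _ in range(20):
    T,w,res=arr()
    if T-.19-current_clock()<.16:break
    L.append(mark())
fire=T-.18;print("arr",T,w,res.round(2),"now",current_clock(),"fire",fire)
if fire>current_clock(): pause(fire-current_clock())
tf=current_clock();servo_line([*P,.0675],.15);te=current_clock();f=current_ft_force()
M=[mark() for _ in range(3)];print("fired",tf,te,f,M,L[-1])
pickle.dump(L,open("L.pkl","wb"))
i=camera_info("wrist");im=capture("wrist");cv2.imwrite("pics/w2.png",im[:,:,::-1])
```

```text
arr 17.8937 42.225896456655846 [-0.08  0.12 -0.14  0.19  0.17 -0.08 -0.21 -0.02  0.05  0.1   0.01 -0.09] now 17.5917 fire 17.7137
fired 17.7167 17.9667 [0.47047424 0.20112463 7.19321928] [(17.9667, np.float64(9.195910613351842)), (18.0167, np.float64(9.032871233423844)), (18.0667, np.float64(9.097710881593228))] (17.5417, np.float64(-1.3488619594885791))
```

The disc stopped at 9.1°, which is 4.6° short of the pointer. That puts the brake's effective lead at about 0.07 s instead of 0.18 s. There's time to repeat the whole flick and brake, slightly slower.

Run:
```python
from trk import *
S=C+[.05,.1];E=C+[-.05,.1];P=[C[0],C[1]+.1]
servo_line([*P,.082],.1);servo_line([*S,.082],.1);print(current_clock(),mark())
servo_line([*S,.068],.05);print("press",current_ft_force(),mark())
t=current_clock();servo_line([*E,.078],.076);print("dur",current_clock()-t,current_clock())
L=[mark() for _ in range(3)]
servo_line([*P,.0765],.1)
for _ in range(12): pause(.15);L.append(mark())
pickle.dump(L,open("L.pkl","wb"))
t0=L[0][0];p,res=fit(L,t0);print(p,res.round(2),[x[1] for x in L])
tt=np.arange(0,12,.02);y=np.degrees(th(p,tt));i=np.argmax(y>360+PT);print("now",current_clock(),"arrive",t0+tt[i],"w",np.gradient(y,tt)[i])
```

```text
19.1083 (19.1083, np.float64(17.24606002705526))
press [ 0.26672356 -0.24260726  6.78570242] (19.5917, np.float64(17.786829070429047))
dur 1.4750000000000014 21.1167
[1.8038219  1.21253101] [-0.73 -0.49 -0.22 -0.02  0.29  0.58  0.56  0.72  0.77  0.58  0.29 -0.14
 -0.39 -1.01 -1.38] [np.float64(104.07953514300172), np.float64(107.31028195083366), np.float64(110.48627049952817), np.float64(166.27060923779078), np.float64(178.42946655827916), np.float64(-169.6612678094348), np.float64(-157.68696076286534), np.float64(-146.1561828609412), np.float64(-134.7670223540337), np.float64(-123.39654120465264), np.float64(-112.15829358600105), np.float64(-101.0384303949088), np.float64(-90.33260095126663), np.float64(-79.49596458179552), np.float64(-69.14781589361688)]
now 24.3167 arrive 26.1967 w 38.67256391431147
```

Run:
```python
from trk import *
L=pickle.load(open("L.pkl","rb"))
P=[C[0],C[1]+.1]
for _ in range(5): pause(.1);L.append(mark())
def arr():
    R=L[-12:];t0=R[0][0];p,res=fit(R,t0);tt=np.arange(0,8,.002);y=np.degrees(th(p,tt));y-=360*round((y[0]+40)/360)
    i=np.argmax(y>PT);return t0+tt[i],np.gradient(y,tt)[i],res
while 1:
    T,w,res=arr();fire=T-.073
    if fire-current_clock()<.1:break
    L.append(mark())
print("arr",T,w,res.round(2),"now",current_clock(),"fire",fire)
if fire>current_clock(): pause(fire-current_clock())
tf=current_clock();servo_line([*P,.0675],.15);te=current_clock();f=current_ft_force()
M=[mark() for _ in range(3)];print("fired",tf,te,f,M,L[-1])
servo_line([*P,.0715],.006);print(mark(),current_clock())
servo_line([*P,.076],.004);print(mark(),current_clock(),current_tcp_pos(),current_ft_force())
pause(.3);print(mark());pause(.3);print(mark())
```

```text
arr 26.0127 42.404301909944934 [ 0.1   0.01  0.07 -0.17 -0.06 -0.06  0.01  0.06  0.01 -0.01 -0.01  0.05] now 25.8667 fire 25.9397
fired 25.9417 26.1917 [0.45609992 0.57071623 6.53028635] [(26.1917, np.float64(13.506661073301586)), (26.2417, np.float64(13.357768397920005)), (26.2917, np.float64(13.241871543328509))] (25.8167, np.float64(5.27775325163019))
(27.1583, np.float64(14.50137655212338)) 27.2083
(28.4833, np.float64(14.51513099000538)) 28.5333 [0.54887423 0.13979955 0.07599725] [0.51524391 0.1322957  0.09533706]
(28.8333, np.float64(14.4671191602131))
(29.1833, np.float64(14.581537321745614))
```

The disc stopped at about 14.5° and is standing still with the finger off. I'll retreat and check it with the wrist camera.

Run:
```python
from h import *
P=[C[0],C[1]+.1]
servo_line([*P,.20],.1);servo_line([*P,.32],.15);move_to([.56,.05,.32],[180,0,0])
for _ in range(2):
    i=camera_info("wrist");im=capture("wrist")
    r,n=red_xy("wrist",im,C,.072,i);d=r-C;print(current_clock(),"mark",r,n,np.hypot(*d),np.degrees(np.arctan2(d[1],d[0])));pause(1)
H,S,V=cv2.split(cv2.cvtColor(im,cv2.COLOR_RGB2HSV))
o=cv2.resize(im[10:260,215:445],(552,600),interpolation=cv2.INTER_NEAREST);cv2.imwrite("pics/w3.png",o[:,:,::-1]);print(mark())
```

```text
32.75 mark [0.65101694 0.06480351] 902 0.10513346568720813 13.758284813173631
33.8 mark [0.65112556 0.06491719] 898 0.10526603841325365 13.804325331580095
(34.8, np.float64(14.593148768239006))
```

View pics/w3.png

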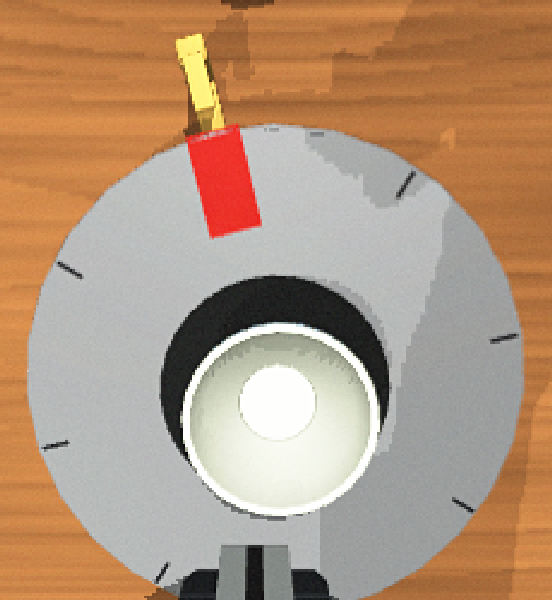

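The red mark (crop 224,182) lines up with the pointer (crop 203,110), at 13.8° against 13.7°. The disc is standing still and the bowl is centred as before.

```bash
python3 -c "
from plant import *
print(hand_in(),current_clock())"
```

```text
the job is handed in; nothing more can be done
the job is handed in; nothing more can be done
```

Job handed in: the first brake stopped 4.6° short, so I flicked and braked again, and the red mark now stands at 13.8° against the pointer's 13.7°, with the disc still, the hand clear and the bowl looking unmoved.

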